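Take the buckets off a swing-out rotor and gauge their pivot pins

ROBOT

A 6-joint arm with a two-finger parallel gripper is mounted at the origin on a cart in front of the work surface, level with it; the furniture and walls round the work are solid. World frame = base frame: x ahead of the robot, y to its left, z up, the work surface at z = 0. Lengths are in m, angles in rad, forces in N, time in s.
With the tool pointing down it reaches from about 0.35 to 0.775 m from the base axis. Payload 5.5 kg.
Tool frame: the origin (TCP) lies at the very end of the fingers, on their centre line; the grasp point (between the pads) lies 19 mm behind it; z points along the fingers, y is the line along which they close (so a half turn about z gives the same grasp; the last joint's range is limited). The gripper opens to 85 mm and grips with 20 to 120 N. Pads are 22 mm wide; open, the fingers measure 114 mm over their backs; the gripper's body (76 mm by 85 mm) begins 54 mm behind the grasp point. The pads swing forward as they close: fully open they stand 13 mm farther back than shut.
Start: joints at [1.176, 0.313, 0.046, 1.304, 0, 1.431], TCP at [0.145, 0.556, 0.231] pointing down, gripper open.
Joint ranges: [-2.76, 2.76], [-0.86, 1.69], [-1.03, 1.26], [-2.2, 2.34], [-1.47, 1.5], [-3.14, 3.14]. Speed limits (rad/s): [2.57, 2.57, 3.14, 3.14, 3.14, 3.14].

INTERFACE

Orientations are given as a unit quaternion [w, x, y, z].
In Python, from workcell import env, viewer, nets gives the robot as it stands. The module is installed in compiled form; this text tells all that it offers.
- The arm moves only by the shell command python3 -m creep FILE [OPENING] [FORCE], which reads ROWS from the file FILE. ROWS is a JSON object whose key "segments" holds a list of rows, 1 to 8 of them, each of 6 numbers: dx, dy, dz in fractions of the full range, 1 being 80 cm, then a rotation vector rx, ry, rz in fractions of the full range, 1 being pi rad; each row is the pose to reach, as a shift and turn from the pose commanded when the command began, along the tool's axes at that moment; what a row does not reach only later rows make up. A row lasts 1/8 s, in which the tool goes at most 0.0625 m and 0.188 rad, less where a joint would pass 70% of its speed; a pose out of reach is approached as far as the arm can. OPENING is the finger opening in m, set as the command begins (- or left out keeps the last). The fingers move at their own pace and stop on an object; FORCE is the grip in N (left out, the last holds). Time passes only in rows, so rows that do not move let the fingers close. It prints the time, the measured TCP pose, the force, the opening and the grip force at its end. Shift and turn numbers lie between -1 and 1, and a call with a number outside is refused. Input that does not fit is refused with a message, and nothing moves.
- env.get_state(): the state, without advancing time (a new reading comes with each control period).
- viewer.read_camera(name): name is "side" or "top" or "wrist"; returns a dict with "image" (384x512x3 uint8, red, green, blue), "K" (3x3 intrinsics, pixels), "D" ([k1, k2, p1, p2, k3] as OpenCV has them; the pictures are not rectified), "R" (3x3) and "t" (3): a world point X has camera coordinates R X + t. Camera axes: x right, y down, z forward; pixel columns grow to the right and rows downward; lengths in m; the calibration is good to about 2 mm. A picture is of the moment at which its call begins. There is no depth.
- env.hand_in(): hands the job in; it is judged then, once.
Trained networks look in a picture, given as the dict that the camera call returned (one of the last four; its "shot" number tells which), for a name from the list of things; names that differ only in an ending like _2 or _b are one class to them, and where a whole thing is asked for, a point or a joint stands for the part that bears it (a point fixed in the world has none). Each returns a list of dicts, best first, with "confidence" (0 to 1); they miss things now and then, are a little off and sometimes report something else, mostly with a low value. They report only what shows in the picture. A call takes as long as a camera call.
- nets.outline_of(label, picture): "region" (384x512 bool, what is visible of it) and "box" ([left, top, right, bottom] in pixels, round what is visible of it).
The state is a dict: "clock": time; "joint_pos": joint angles; "qvel": joint speeds; "tau": joint torques, N m; "tcp_pos": TCP position; "orientation": TCP orientation; "wrist_force": force on the tool from outside, world axes, zero at the start; "ft_torque": the same for the moment, N m; "finger_gap": finger opening in m; "grip_force": force on a finger pad.
Only numpy, scipy, OpenCV 4.12 (cv2) and the standard library are available. Lean on these libraries where they do the work, as an engineer would, in place of code of your own. Each camera call takes 0.05 s, during which the arm holds its last target. There are 200 camera calls.

TASK

Service the swing-out rotor: working in the log's order (red, yellow, blue, green, leaving out any that are missing), lift each bucket straight up off the rotor without letting it swing or tip, lower its two pivot pins into the gap gauge so that they pass right through the go gap, press down so that the no-go gap clearly stops them, and then stand the bucket upright in the drying tray and let go. When every bucket is off the rotor, press the white spray nozzle of the blue lubricant can beside it fully down and let it spring back up. Do not shove the timer, the cream tin or the dropper bottle about, and leave the gauge standing.

Things in the scene. Friction and masses are not known exactly. Their poses are not given: they have to be found in the camera images.
- bucket_red: Steel swing bucket, red cap (four differ in colour only; some absent). Cup 38 mm across, z 0 to 58; cap 40 mm across, z 58 to 68; upright grip paddle 12 mm thick in x, 28 mm wide in y, z 68 to 104. Pivot pins along +y and -y to 31 mm from the axis, centres at z 48, 8 mm wide in x, 13 mm tall, round top and bottom. 0.2 kg. Origin: underside centre. Half-turn symmetric.
- bucket_yellow: Swing bucket with a yellow cap and paddle; same shape, origin and axes as bucket_red.
- bucket_blue: Swing bucket with a blue cap and paddle; same shape, origin and axes as bucket_red.
- bucket_green: Swing bucket with a green cap and paddle; same shape, origin and axes as bucket_red.
- rotor_stand: Fixed stand, grey disc 168 mm across, with an aluminium four-arm rotor locked against turning. Origin: centre of the underside, z up. Bucket places 66 mm from the axis at 45, 135, 225, 315 degrees from its x axis; a bucket hangs there with its own x axis radial, underside 30 mm above the worktop. A blue can, 39 mm across, stands 112 mm from the axis towards +x.
- rotor_hub (a point): Top of the rotor's hub nut, 93 mm above the worktop. Each bucket pin rests on the flat floor (71.5 mm up) of a chamber 15 mm wide, narrowing above to a neck 11 mm wide that lets the flatted pin out only while the bucket hangs plumb. Fork tops 96 mm up: free after 25 mm of straight lift. A fork's inside faces are 45 mm apart.
- nozzle_top (a point): Centre of the top face of the can's white nozzle cap (19 mm across), 137 mm above the worktop when up.
- nozzle (a joint): Nozzle travel: 0 up, 0.006 m fully down (the stop). Sprung: starts to move at 2 N, fully down at 5 N, returns by itself.
- gauge: Loose steel gap gauge, 0.9 kg: foot 70 mm (x) by 88 mm (y), 10 mm thick, under two upright plates 10 mm thick, 52 mm wide in x, 92 mm high, inside faces 45 mm apart (at y = -22.5 and 22.5 mm). Each plate has the same slot, open at the top, centred on x = 0; both pins of a bucket go in together, bucket y along gauge y, either way round. Origin: underside centre, z up.
- gauge_step (a point): On the gauge's axis, 58 mm up, where the go gap ends. Slot: lead-in 22 mm wide at the top (92 mm) narrowing to the go gap, 10.5 mm wide (80 down to 58 mm, green mark), then a sharp step to the no-go gap, 5 mm wide (red mark). Good pins stop at the step, the bucket's underside then 15 to 16 mm above the worktop.
- tray: Fixed low steel drying tray, 215 mm (x) by 112 mm (y), rim 16 mm high, wall 3 mm, black ribbed rubber mat inside with its top 6 mm above the worktop. Origin: centre of the underside. Three buckets fit in a row along x, 70 mm apart, pins along y.
- grinder_top (a point): Top of the white grinder, fixed at the left of the work, 305 mm high and up to 160 mm across: go over or round it. Along the back edge stand, left to right, a fixed tape roll (48 mm high), the timer, cream tin and dropper, and a fixed red tin (100 mm high).
- timer: Bystander: white kitchen timer 35x66x62 mm, loose. Origin: centre of the underside.
- cream_tin: Bystander: cream sample tin 64 mm across, 48 mm tall, loose. Origin: centre of the underside.
- dropper: Bystander: small amber dropper bottle 33 mm across, 102 mm tall, loose. Origin: centre of the underside.

How it is judged:
On the way, in this order (a step that is already met when the one before it is completed fails the run):
1. the red bucket's pins are through the go gap and pressed (over 4 N) against the no-go step (x of bucket_red in the frame of gauge between -0.005 and 0.005 m and y of bucket_red in the frame of gauge between -0.006 and 0.006 m and z of bucket_red in the frame of gauge below 0.0195 m and angle between the y axis of bucket_red and the y axis of gauge, either way round below 0.2 rad and contact force between bucket_red and gauge above 4 N), for 0.2 s.
2. the yellow bucket's pins are through the go gap and pressed (over 4 N) against the no-go step (x of bucket_yellow in the frame of gauge between -0.005 and 0.005 m and y of bucket_yellow in the frame of gauge between -0.006 and 0.006 m and z of bucket_yellow in the frame of gauge below 0.0195 m and angle between the y axis of bucket_yellow and the y axis of gauge, either way round below 0.2 rad and contact force between bucket_yellow and gauge above 4 N), for 0.2 s.
3. the blue bucket's pins are through the go gap and pressed (over 4 N) against the no-go step (x of bucket_blue in the frame of gauge between -0.005 and 0.005 m and y of bucket_blue in the frame of gauge between -0.006 and 0.006 m and z of bucket_blue in the frame of gauge below 0.0195 m and angle between the y axis of bucket_blue and the y axis of gauge, either way round below 0.2 rad and contact force between bucket_blue and gauge above 4 N), for 0.2 s.
4. the green bucket's pins are through the go gap and pressed (over 4 N) against the no-go step (x of bucket_green in the frame of gauge between -0.005 and 0.005 m and y of bucket_green in the frame of gauge between -0.006 and 0.006 m and z of bucket_green in the frame of gauge below 0.0195 m and angle between the y axis of bucket_green and the y axis of gauge, either way round below 0.2 rad and contact force between bucket_green and gauge above 4 N), for 0.2 s.
5. every bucket off the rotor and the nozzle pressed fully down (value of joint nozzle above 0.005 m and horizontal distance between each of bucket_red, bucket_yellow, bucket_blue, bucket_green and rotor_stand above 0.11 m), for 0.1 s.
At the end, for the whole second after the job is handed in: Every bucket stands upright (within 0.1 rad) and at rest on the mat of the drying tray, the nozzle is back up (under 1 mm), and the gauge still stands flat on the worktop (x of bucket_red in the frame of tray between -0.09 and 0.09 m and y of bucket_red in the frame of tray between -0.036 and 0.036 m and z of each of bucket_red, bucket_yellow, bucket_blue, bucket_green in the frame of tray below 0.012 m and angle between each of bucket_red, bucket_yellow, bucket_blue, bucket_green's own z axis and vertical below 0.1 rad and linear speed of each of bucket_red, bucket_yellow, bucket_blue, bucket_green below 0.02 m/s and x of bucket_yellow in the frame of tray between -0.09 and 0.09 m and y of bucket_yellow in the frame of tray between -0.036 and 0.036 m and x of bucket_blue in the frame of tray between -0.09 and 0.09 m and y of bucket_blue in the frame of tray between -0.036 and 0.036 m and x of bucket_green in the frame of tray between -0.09 and 0.09 m and y of bucket_green in the frame of tray between -0.036 and 0.036 m and value of joint nozzle below 0.001 m and angle between gauge's own z axis and vertical below 0.05 rad and height (world z) of gauge below 0.005 m); the robot touches nothing.
It fails at once if a bucket swings or tips more than 0.4 rad from plumb (angle between any of bucket_red, bucket_yellow, bucket_blue, bucket_green's own z axis and vertical above 0.4 rad).
It fails at once if a bucket caught on the rotor and was pulled or pushed with over 30 N (contact force between any of bucket_red, bucket_yellow, bucket_blue, bucket_green and rotor_stand above 30 N).
It fails at once if a bystander was moved more than 3 cm (distance of any of timer, cream_tin, dropper from where it was at the start of the episode above 0.03 m).
Of bucket_red, bucket_yellow, bucket_blue, bucket_green only 2 to 3 are there at a start; the rules pass over those that are not, and their reading is None.
At some moment in a run one of gauge may be knocked a few centimetres aside while the robot is not near it.
It also fails if it takes over 210 s, if anything falls off the work surface, if the arm or the gripper's body presses on something with over 40 N, if the wrist force passes 120 N, or if a joint passes its speed limit or range.

## Working session

There is one attempt and no reset: what is moved stays moved. The work goes in short steps, Python scripts to look and compute and a shell command to move; the robot and the scene stay as the last step left them, time stands still between calls to the robot, and variables do not carry over. Pictures are saved under pics/ and viewed, at most 14 in all, crops included, and the job is handed in when it is done.

```bash
mkdir -p pics; cat > h.py <<'E'
from workcell import env, viewer, nets
import numpy as np, cv2
def shot(c,fn=None):
    p=viewer.read_camera(c)
    if fn: cv2.imwrite('pics/'+fn,cv2.cvtColor(p['image'],cv2.COLOR_RGB2BGR))
    return p
def proj(p,X):
    r,_=cv2.Rodrigues(np.array(p['R'])); 
    return cv2.projectPoints(np.array(X,float).reshape(-1,1,3),r,np.array(p['t'],float),np.array(p['K']),np.array(p['D'],float))[0].reshape(-1,2)
def ray(p,uv):
    n=cv2.undistortPoints(np.array(uv,float).reshape(-1,1,2),np.array(p['K']),np.array(p['D'],float)).reshape(-1,2)
    R=np.array(p['R']);o=-R.T@np.array(p['t'])
    d=np.c_[n,np.ones(len(n))]@R
    return o,d
def atz(p,uv,z):
    o,d=ray(p,uv); return o+d*((z-o[2])/d[:,2])[:,None]
E
python3 - <<'E'
from h import *
print(env.get_state())
for c in ['top','side','wrist']:
    p=shot(c,c+'0.png')
    print(c,np.round(-np.array(p['R']).T@np.array(p['t']),3))
    for n in ['bucket_red','bucket_yellow','bucket_blue','bucket_green','rotor_stand','nozzle','gauge','tray','timer','cream_tin','dropper']:
        try:
            o=nets.outline_of(n,p)
            print(n,[(round(q['confidence'],2),[int(b) for b in q['box']],np.round(np.argwhere(q['region']).mean(0)[::-1],1)) for q in o[:2]])
        except Exception as e: print(n,e)
E
```

```text
{'clock': 0.0, 'joint_pos': array([1.17638903e+00, 3.14009047e-01, 4.49401662e-02, 1.30360786e+00,
       2.25958199e-05, 1.43121083e+00]), 'qvel': array([-1.00913223e-03,  7.28637069e-05, -5.75684031e-04,  8.73363849e-05,
        5.35886910e-04,  7.25918276e-04]), 'tau': array([ 5.68705957e-05, -4.80635440e+01,  2.98527360e+01,  1.98729686e-02,
       -1.91378109e-05,  1.07394669e-05]), 'tcp_pos': array([0.14472991, 0.5559371 , 0.2303881 ]), 'orientation': array([-2.58957181e-04,  1.27066409e-01,  9.91893766e-01, -9.03911233e-04]), 'wrist_force': array([-0.4756861 , -1.03752865,  1.01304902]), 'ft_torque': array([0.04259422, 0.012084  , 0.00176463]), 'grip_force': 0.0, 'finger_gap': 0.08515812125601531}
top [ 0.492 -0.033  1.188]
bucket_red [(0.76, [271, 233, 293, 250], array([280.5, 238.6]))]
bucket_yellow []
bucket_blue []
bucket_green [(0.63, [242, 223, 255, 238], array([248.8, 228.5])), (0.17, [315, 154, 325, 166], array([319.8, 159.6]))]
rotor_stand [(0.55, [242, 174, 295, 247], array([269.7, 212.7]))]
nozzle [(0.62, [280, 173, 284, 182], array([282. , 177.7]))]
gauge [(0.78, [
[... 641 characters left out ...]
9, 246.3])), (0.51, [269, 218, 274, 228], array([273.6, 221.2]))]
nozzle [(0.63, [271, 220, 279, 228], array([273.3, 221.2]))]
gauge [(0.75, [225, 197, 243, 221], array([233.3, 208.5])), (0.27, [201, 217, 284, 278], array([243.4, 246.7]))]
tray [(0.88, [197, 284, 289, 336], array([241.4, 310. ]))]
timer [(0.59, [283, 224, 295, 249], array([287.6, 235.9]))]
cream_tin [(0.68, [286, 243, 308, 270], array([298.2, 256.6])), (0.62, [224, 195, 243, 222], array([233. , 207.6]))]
dropper [(0.51, [302, 253, 318, 287], array([310.2, 268.1]))]
wrist [0.077 0.575 0.375]
bucket_red []
bucket_yellow []
bucket_blue []
bucket_green []
rotor_stand []
nozzle []
gauge []
tray []
timer []
cream_tin []
dropper []
```

```bash
python3 - <<'E'
import cv2
t=cv2.imread('pics/top0.png')[135:285,180:380]; cv2.imwrite('pics/topc.png',cv2.resize(t,None,fx=4,fy=4,interpolation=cv2.INTER_CUBIC))
t=cv2.imread('pics/side0.png')[190:340,180:340]; cv2.imwrite('pics/sidec.png',cv2.resize(t,None,fx=4,fy=4,interpolation=cv2.INTER_CUBIC))
E
```

```text
(no output)
```

View pics/topc.png

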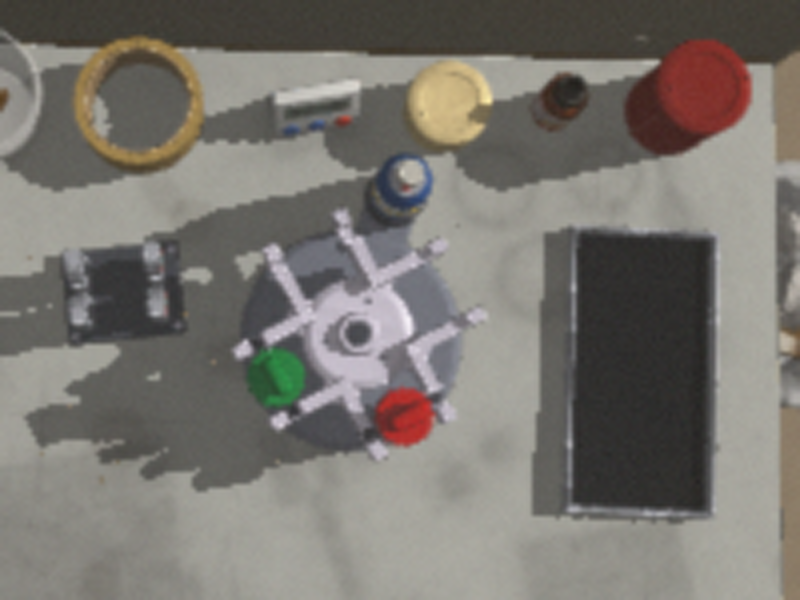

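View pics/sidec.png

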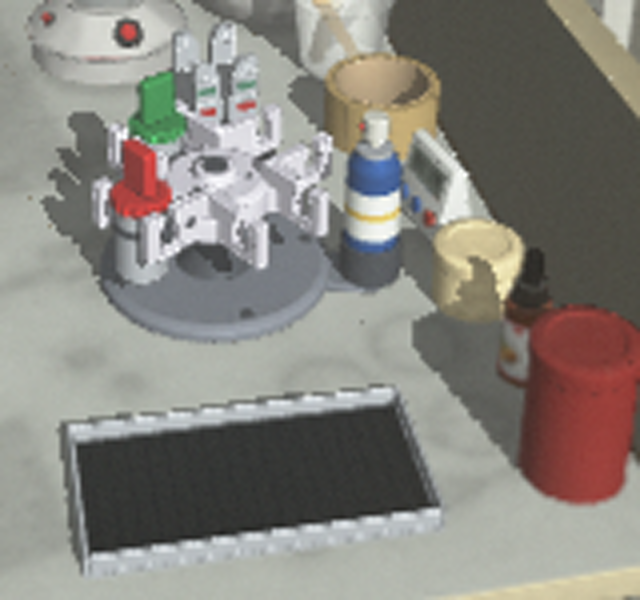

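```bash
cat > m.py <<'E'
from h import *
from scipy.optimize import least_squares
t=shot('top'); s=shot('side')
T=lambda x,y:(x/4+180,y/4+135)
S=lambda x,y:(x/4+180,y/4+190)
print('hub',atz(t,[T(357,332)],.093),'noz',atz(t,[T(410,173)],.137))
print('red',atz(t,[T(404,418)],.098),'green',atz(t,[T(276,378)],.098))
# rotor fit: cx,cy,th
def f(q):
    x,y,th=q; P=lambda r,a,z:[x+r*np.cos(th+a),y+r*np.sin(th+a),z]
    tp=proj(t,[P(0,0,.093),P(.112,0,.137)]); 
    sp=proj(s,[P(.112,0,.137)])
    return np.r_[(tp-np.array([T(357,332),T(410,173)])).ravel(),(sp-np.array([S(376,118)])).ravel()]
r=least_squares(f,[.5,-.06,0]);print(r.x,r.fun)
x,y,th=r.x
for k in range(4):
    a=th+np.pi/4+k*np.pi/2; X=[x+.066*np.cos(a),y+.066*np.sin(a),.098]; print(k,np.round(X,4),'ang',round(a,3),np.round((proj(t,[X])[0]-[180,135])*4))
c=np.array([[575,230],[717,237],[712,515],[568,512]],float)
print('tray rim',atz(t,[T(*u) for u in c],.016))
g=np.array([[65,247],[178,240],[185,329],[69,343]],float)
print('gauge foot',atz(t,[T(*u) for u in g],.01))
E
python3 m.py
```

```text
hub [[ 0.55434691 -0.11160071  0.093     ]] noz [[ 0.66040369 -0.14299962  0.137     ]]
red [[ 0.49527244 -0.14458078  0.098     ]] green [[ 0.52115001 -0.05557414  0.098     ]]
[ 0.55523293 -0.11188056 -0.299668  ] [ 0.10428981 -0.31528173  0.72048503 -0.65287257 -1.11736878 -0.99435068]
0 [ 0.6136 -0.0811  0.098 ] ang 0.486 [315. 246.]
1 [ 0.5244 -0.0535  0.098 ] ang 2.057 [273. 373.]
2 [ 0.4969 -0.1427  0.098 ] ang 3.627 [401. 416.]
3 [ 0.586  -0.1702  0.098 ] ang 5.198 [442. 288.]
tray rim [[ 0.63912734 -0.2811803   0.016     ]
 [ 0.63615861 -0.38942218  0.016     ]
 [ 0.42811672 -0.38303427  0.016     ]
 [ 0.42855921 -0.27547098  0.016     ]]
gauge foot [[0.61855847 0.10292585 0.01      ]
 [0.62568922 0.01838945 0.01      ]
 [0.55877953 0.01139895 0.01      ]
 [0.54662391 0.09748176 0.01      ]]
```

View pics/top0.png

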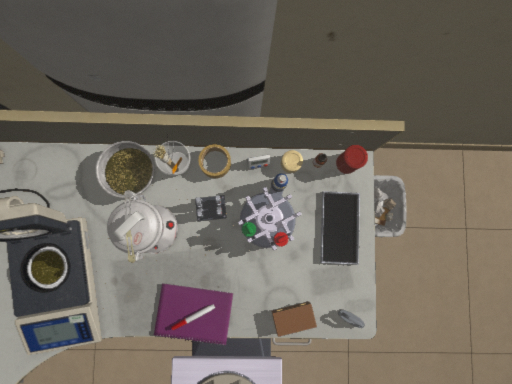

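```bash
cat > d.py <<'E'
# usage: d.py x y z psi -> row in tool axes to reach (tool down, tool y axis at yaw psi)
import sys; from h import *
from scipy.spatial.transform import Rotation as Ro
x,y,z,psi=map(float,sys.argv[1:5]); s=env.get_state()
q=s['orientation']; R=Ro.from_quat([q[1],q[2],q[3],q[0]])
G=Ro.from_matrix(np.array([[np.sin(psi),np.cos(psi),0],[-np.cos(psi),np.sin(psi),0],[0,0,-1]]))
d=np.array([x,y,z])-s['tcp_pos']
print('row',np.round(np.r_[R.inv().apply(d),(R.inv()*G).as_rotvec()],4),'dist',round(float(np.linalg.norm(d)),3),'world d',np.round(d,4),'F',np.round(s['wrist_force'],1),'t',round(s['clock'],2),'j6',round(s['joint_pos'][5],2))
E
python3 d.py .497 -.143 .3 .486; python3 -c "
from h import *
p=shot('top');print(atz(p,[(130,165),(80,170),(186,160)],.0),proj(p,[[.145,.556,.23]]))"
```

```text
[[0.71235045 0.30786667 0.        ]
 [0.69337241 0.45656778 0.        ]
 [0.73199461 0.13916743 0.        ]] [[-21.96546027 388.95397743]]Traceback (most recent call last):
  File "d.py", line 6, in <module>
    G=Ro.from_matrix(np.array([[np.sin(psi),np.cos(psi),0],[-np.cos(psi),np.sin(psi),0],[0,0,-1]]))
  File "scipy/spatial/transform/_rotation.pyx", line 1143, in scipy.spatial.transform._rotation.Rotation.from_matrix
ValueError: Non-positive determinant (left-handed or null coordinate frame) in rotation matrix 0: [[ 0.4670928  0.8842083  0.       ]
 [-0.8842083  0.4670928  0.       ]
 [ 0.         0.        -1.       ]].
```

```bash
sed -i 's/\[\[np.sin(psi),np.cos(psi),0\],\[-np.cos(psi),/[[-np.sin(psi),np.cos(psi),0],[np.cos(psi),/' d.py
python3 d.py .40 -.05 .30 .486; python3 -c "
from h import *
p=shot('top');print(atz(p,[(140,225),(108,225),(178,225)],.15))"
```

```text
row [-3.997e-01 -5.226e-01 -6.870e-02  1.000e-04 -0.000e+00  8.300e-01] dist 0.661 world d [ 0.2551 -0.6065  0.0687] F [-0.1 -0.1  0.3] t 1.95 j6 1.43
[[0.52610241 0.23055104 0.15      ]
 [0.52452128 0.31315872 0.15      ]
 [0.52799451 0.13185722 0.15      ]]
```

The manual's scale: shifts go in shares of 80 cm and turns go in shares of pi rad. Converting my numbers, -0.52 m / 0.8 = -0.65, -0.4 m / 0.8 = -0.5, 0.83 rad / 3.1416 = 0.2642.

```bash
echo '{"segments": [[-0.5, -0.65, -0.0875, 0, 0, 0.2642], [-0.5, -0.65, -0.0875, 0, 0, 0.2642], [-0.5, -0.65, -0.0875, 0, 0, 0.2642], [-0.5, -0.65, -0.0875, 0, 0, 0.2642], [-0.5, -0.65, -0.0875, 0, 0, 0.2642], [-0.5, -0.65, -0.0875, 0, 0, 0.2642], [-0.5, -0.65, -0.0875, 0, 0, 0.2642], [-0.5, -0.65, -0.0875, 0, 0, 0.2642]]}' > next.json && python3 -m creep next.json; python3 d.py .43 -.13 .30 .486
```

```text
clock: 3.0
tcp_pos: [0.3394, 0.0969, 0.285]
orientation: [0.001, 0.516, 0.857, 0.001]
wrist_force: [1.7, 0.3, -0.6]
finger_gap: 0.0856
grip_force: 0.0
row [-0.2429 -0.0259 -0.0149  0.0018  0.0006  0.0003] dist 0.245 world d [ 0.0906 -0.2269  0.015 ] F [ 1.7  0.3 -0.6] t 3.0 j6 1.13
```

Scaled: -0.24 m / 0.8 = -0.3, -0.02 m / 0.8 = -0.025.

```bash
echo '{"segments": [[-0.3, -0.025, 0, 0, 0, 0], [-0.3, -0.025, 0, 0, 0, 0], [-0.3, -0.025, 0, 0, 0, 0], [-0.3, -0.025, 0, 0, 0, 0], [-0.3, -0.025, 0, 0, 0, 0], [-0.3, -0.025, 0, 0, 0, 0]]}' > next.json && python3 -m creep next.json | tail -5; python3 - <<'E'
from h import *
p=shot('wrist','w1.png')
for n in ['bucket_red','bucket_green','rotor_stand']:
    print(n,[(round(q['confidence'],2),[int(b) for b in q['box']]) for q in nets.outline_of(n,p)[:2]])
print(np.round(p['R'],2),env.get_state()['tcp_pos'],-np.array(p['R']).T@p['t'])
for k,X in enumerate([[.555,-.112,.093],[.6136,-.0811,.134],[.5244,-.0535,.134],[.4969,-.1427,.134]]): print(np.round(proj(p,[X])))
E
```

```text
tcp_pos: [0.4329, -0.1226, 0.2841]
orientation: [-0.001, 0.516, 0.856, 0.0]
wrist_force: [-0.4, -0.2, -0.7]
finger_gap: 0.0858
grip_force: 0.0
bucket_red [(0.82, [278, 181, 320, 242])]
bucket_green [(0.84, [332, 125, 398, 170])]
rotor_stand [(0.87, [277, 122, 459, 314])]
[[ 0.88  0.47  0.  ]
 [ 0.45 -0.85  0.28]
 [ 0.13 -0.24 -0.96]] [ 0.43305001 -0.12162398  0.28464723] [ 0.40067319 -0.05972027  0.42759237]
[[362. 213.]]
[[447. 228.]]
[[384. 157.]]
[[305. 228.]]
```

View pics/w1.png

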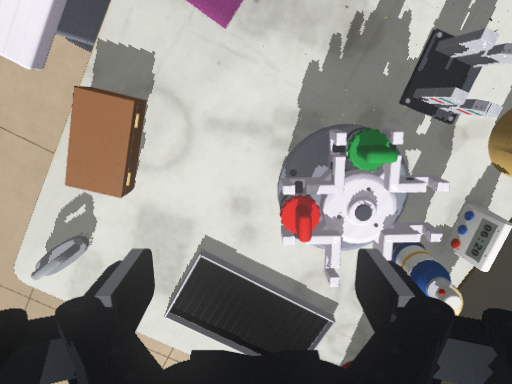

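```bash
cat > fit.py <<'E'
from h import *
from scipy.optimize import minimize
def mask(p,col):
    h=cv2.cvtColor(p['image'],cv2.COLOR_RGB2HSV).astype(int); H,S,V=h[...,0],h[...,1],h[...,2]
    m=(((H<8)|(H>172)) if col=='red' else ((H>45)&(H<80)))&(S>130)&(V>50)
    return m
def model(x,y,psi,z):
    a=np.linspace(0,2*np.pi,40); c,s=np.cos(psi),np.sin(psi)
    cyl=np.array([[.02*np.cos(b),.02*np.sin(b),h] for b in a for h in (.058,.068)])
    box=np.array([[i*.006,j*.014,h] for i in(-1,1) for j in(-1,1) for h in(.066,.104)])
    f=lambda P:np.c_[x+c*P[:,0]-s*P[:,1],y+s*P[:,0]+c*P[:,1],z+P[:,2]]
    return f(cyl),f(box)
def render(p,q,z,K=8):
    im=np.zeros((384,512),np.float32)
    for P in model(*q,z):
        u=proj(p,P)
        h=cv2.convexHull(np.round((u)*16).astype(np.int32))
        t=np.zeros((384,512),np.uint8); cv2.fillConvexPoly(t,h,255,cv2.LINE_AA,4); im=np.maximum(im,t/255.)
    return im
def fitb(p,col,q0,z=.03):
    m=mask(p,col); u=proj(p,[[q0[0],q0[1],z+.08]])[0]
    n,l,st,ce=cv2.connectedComponentsWithStats(m.astype(np.uint8)); 
    ok=[i for i in range(1,n) if st[i,4]>60 and np.hypot(*(ce[i]-u))<60]
    m=np.isin(l,ok).astype(np.float32)
    f=lambda d:((render(p,(q0[0]+d[0]*.01,q0[1]+d[1]*.01,q0[2]+d[2]*.3),z)-m)**2).sum()
    best=None
    for s in [(0,0,0),(.8,0,.3),(-.8,.5,-.3)]:
        r=minimize(f,s,method='Nelder-Mead',options=dict(initial_simplex=[s,(s[0]+1,s[1],s[2]),(s[0],s[1]+1,s[2]),(s[0],s[1],s[2]+.7)],xatol=.005,fatol=.05))
        if best is None or r.fun<best.fun: best=r
    d=best.x; return np.array([q0[0]+d[0]*.01,q0[1]+d[1]*.01,q0[2]+d[2]*.3]),best.fun,m.sum()
E
python3 - <<'E'
from fit import *
for c in ['wrist','top']:
    p=shot(c)
    for n,q in [('red',(.4969,-.1427,.486)),('green',(.5244,-.0535,2.057))]:
        print(c,n,fitb(p,n,q))
E
python3 d.py .475 -.12 .235 .486
```

```text
wrist red (array([ 0.49817343, -0.14359329,  0.6630114 ]), np.float64(176.90251441753173), np.float32(1265.0))
wrist green (array([ 0.52393327, -0.05352211,  2.45118843]), np.float64(290.9504959630911), np.float32(1366.0))
top red (array([ 0.49886066, -0.1452145 ,  0.58980479]), np.float64(48.55723183391004), np.float32(138.0))
top green (array([ 0.52204207, -0.05459739,  2.19767613]), np.float64(79.98786620530565), np.float32(102.0))
row [-0.0179  0.0377  0.0497  0.0005  0.0004  0.0017] dist 0.065 world d [ 0.0418  0.0018 -0.0497] F [0.8 0.3 1.1] t 4.05 j6 0.63
```

Scaled: 0.05 m / 0.8 = 0.0625, 0.038 m / 0.8 = 0.0475, -0.02 rad / 3.1416 = -0.0064.

```bash
echo '{"segments": [[-0.0225, 0.0475, 0.0625, 0, 0, -0.0064], [-0.0225, 0.0475, 0.0625, 0, 0, -0.0064], [-0.0225, 0.0475, 0.0625, 0, 0, -0.0064]]}' > next.json && python3 -m creep next.json | head -2; python3 - <<'E'
from fit import *
p=shot('wrist','w2.png')
for n,q in [('red',(.4982,-.1436,.507)),('green',(.5244,-.0535,2.078))]:
        r=fitb(p,n,q); print(n,r)
        e=render(p,r[0],.03)
        cs,_=cv2.findContours((e>.5).astype(np.uint8),0,2); im=p['image'].copy() if n=='red' else im; cv2.drawContours(im,cs,-1,(255,255,0),1); 
cv2.imwrite('pics/w2c.png',cv2.resize(im[60:320,180:480,::-1],None,fx=2.3,fy=2.3,interpolation=cv2.INTER_NEAREST))
E
```

```text
clock: 4.42
tcp_pos: [0.4749, -0.1204, 0.2344]
red (array([ 0.49778583, -0.14316874,  0.54254691]), np.float64(207.85910034602077), np.float32(1756.0))
green (array([ 0.52326975, -0.05378572,  2.32169489]), np.float64(289.32164552095344), np.float32(1958.0))
```

View pics/w2c.png

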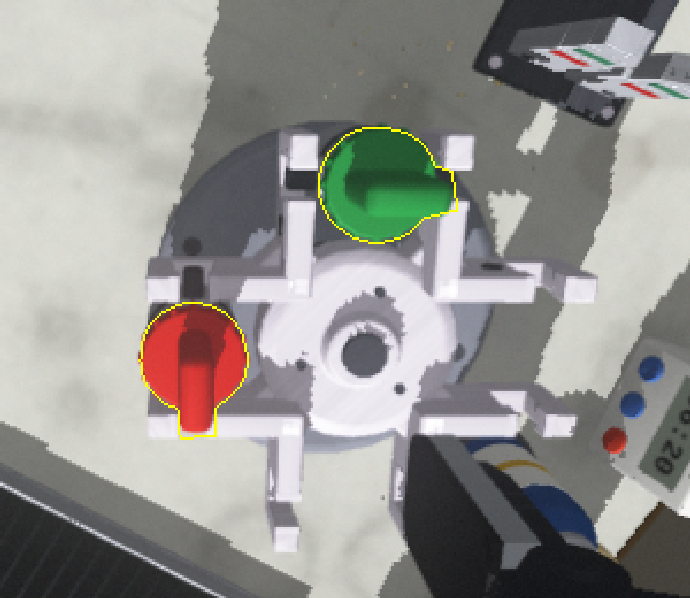

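```bash
python3 d.py .4979 -.1434 .106 .507
```

```text
row [-0.0309  0.0088  0.1292  0.0002  0.0003 -0.0004] dist 0.133 world d [ 0.0228 -0.0227 -0.1292] F [-0.6  0.1  0.1] t 4.47 j6 0.65
```

Scaled: 0.129 m / 0.8 = 0.1613, 0.11 m / 0.8 = 0.1375.

```bash
echo '{"segments": [[-0.0388, 0.0113, 0.05, 0, 0, 0], [-0.0388, 0.0113, 0.1, 0, 0, 0], [-0.0388, 0.0113, 0.1375, 0, 0, 0], [-0.0388, 0.0113, 0.1613, 0, 0, 0], [-0.0388, 0.0113, 0.1613, 0, 0, 0], [-0.0388, 0.0113, 0.1613, 0, 0, 0]]}' > next.json && python3 -m creep next.json 0.05 ; python3 d.py .4979 -.1434 .106 .507
```

```text
clock: 5.22
tcp_pos: [0.4991, -0.1442, 0.1071]
orientation: [0.001, 0.508, 0.862, 0.0]
wrist_force: [-0.0, 0.6, 0.7]
finger_gap: 0.05
grip_force: 0.0
row [ 0.0013 -0.0006  0.0011  0.0016  0.0021 -0.0012] dist 0.002 world d [-0.0012  0.0008 -0.0011] F [-0.   0.6  0.7] t 5.22 j6 0.63
```

```bash
echo '{"segments": [[0, 0, 0, 0, 0, 0], [0, 0, 0, 0, 0, 0], [0, 0, 0, 0, 0, 0], [0, 0, 0, 0, 0, 0], [0, 0, 0, 0, 0, 0], [0, 0, 0, 0, 0, 0]]}' > next.json && python3 -m creep next.json 0 50; python3 d.py .4979 -.1434 .106 .507
```

```text
clock: 5.98
tcp_pos: [0.4987, -0.1441, 0.1062]
orientation: [0.001, 0.508, 0.862, -0.0]
wrist_force: [-1.9, -0.5, 6.5]
finger_gap: 0.0113
grip_force: 50.3
row [ 0.001  -0.0003  0.0002  0.0005  0.0013 -0.0011] dist 0.001 world d [-0.0008  0.0007 -0.0002] F [-1.9 -0.5  6.5] t 5.97 j6 0.63
```

Scaled: -0.014 m / 0.8 = -0.0175, -0.01 m / 0.8 = -0.0125.

```bash
echo '{"segments": [[0, 0, -0.0025, 0, 0, 0], [0, 0, -0.0075, 0, 0, 0], [0, 0, -0.0125, 0, 0, 0], [0, 0, -0.0175, 0, 0, 0]]}' > next.json && python3 -m creep next.json; python3 d.py .4987 -.1441 .16 .507
```

```text
clock: 6.48
tcp_pos: [0.4983, -0.1437, 0.1195]
orientation: [-0.0, 0.508, 0.862, 0.0]
wrist_force: [0.4, 0.3, -2.5]
finger_gap: 0.011
grip_force: 49.3
row [-0.0006  0.0002 -0.0405 -0.     -0.0003 -0.001 ] dist 0.041 world d [ 0.0004 -0.0004  0.0405] F [ 0.4  0.3 -2.5] t 6.47 j6 0.63
```

Scaled: -0.09 m / 0.8 = -0.1125, -0.045 m / 0.8 = -0.0563.

```bash
echo '{"segments": [[0, 0, -0.0125, 0, 0, 0], [0, 0, -0.025, 0, 0, 0], [0, 0, -0.0563, 0, 0, 0], [0, 0, -0.1125, 0, 0, 0], [0, 0, -0.1125, 0, 0, 0]]}' > next.json && python3 -m creep next.json; python3 d.py .555 .02 .22 .09
```

```text
clock: 7.1
tcp_pos: [0.5007, -0.1448, 0.2137]
orientation: [0.004, 0.508, 0.862, 0.0]
wrist_force: [0.8, -0.8, -2.0]
finger_gap: 0.0112
grip_force: 49.4
row [ 0.1178  0.1274 -0.0064  0.0061  0.0053  0.416 ] dist 0.174 world d [0.0543 0.1648 0.0063] F [ 0.8 -0.8 -2. ] t 7.1 j6 0.63
```

Scaled: 0.12 m / 0.8 = 0.15, -0.05 m / 0.8 = -0.0625, 0.42 rad / 3.1416 = 0.1337.

```bash
echo '{"segments": [[0, 0, -0.0625, 0, 0, 0.0318], [0.025, 0.025, -0.1, 0, 0, 0.0796], [0.075, 0.075, -0.1, 0, 0, 0.1337], [0.1, 0.125, -0.1, 0, 0, 0.1337], [0.1, 0.15, -0.1, 0, 0, 0.1337], [0.1, 0.15, -0.1, 0, 0, 0.1337], [0.1, 0.15, -0.1, 0, 0, 0.1337]]}' > next.json && python3 -m creep next.json; python3 - <<'E'
from h import *
p=shot('wrist','w3.png')
print([(round(q['confidence'],2),[int(b) for b in q['box']]) for q in nets.outline_of('gauge',p)[:2]])
c,s=np.cos(.09),np.sin(.09);f=lambda X:[.587+c*X[0]-s*X[1],.0575+s*X[0]+c*X[1],X[2]]
im=p['image'].copy()
P=[f(X) for X in [(-.035,-.044,.01),(.035,-.044,.01),(.035,.044,.01),(-.035,.044,.01)]+[(i,j,.092) for j in(-.0325,-.0225,.0225,.0325) for i in (-.026,-.011,.011,.026)]]
for u in proj(p,P): cv2.circle(im,tuple(int(round(v)) for v in u),1,(255,0,255),-1)
cv2.imwrite('pics/w3c.png',cv2.resize(im[:,:,::-1],None,fx=1.5,fy=1.5))
E
```

```text
clock: 7.98
tcp_pos: [0.5638, -0.0159, 0.2887]
orientation: [-0.001, 0.676, 0.737, -0.001]
wrist_force: [-1.1, -0.7, -1.9]
finger_gap: 0.0116
grip_force: 49.4
[(0.75, [248, 53, 314, 129])]
```

View pics/w3c.png

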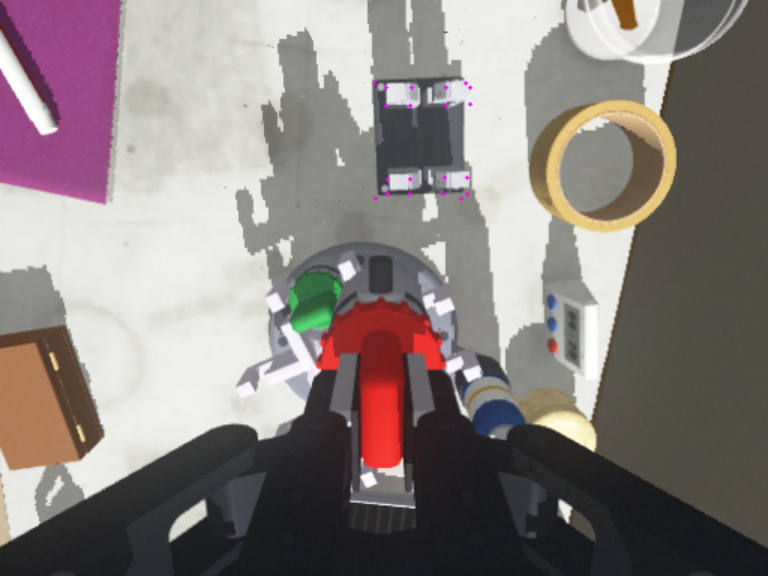

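```bash
python3 d.py .58 .0 .205 .09
```

```text
row [ 0.0148  0.0176  0.0842 -0.0007 -0.0001 -0.0051] dist 0.087 world d [ 0.0162  0.0163 -0.0842] F [ 0.1  0.3 -0.9] t 8.07 j6 1.31
```

Scaled: 0.084 m / 0.8 = 0.105, 0.02 m / 0.8 = 0.025.

```bash
echo '{"segments": [[0.0188, 0.0225, 0.025, 0, 0, 0], [0.0188, 0.0225, 0.105, 0, 0, 0], [0.0188, 0.0225, 0.105, 0, 0, 0], [0.0188, 0.0225, 0.105, 0, 0, 0], [0.0188, 0.0225, 0.105, 0, 0, 0]]}' > next.json && python3 -m creep next.json; python3 - <<'E'
from h import *
p=shot('wrist','w4.png')
q=nets.outline_of('gauge',p)[0];b=[int(v) for v in q['box']];print(q['confidence'],b)
x0,y0=b[0]-12,max(b[1]-12,0);print('origin',x0,y0)
cv2.imwrite('pics/w4c.png',cv2.resize(p['image'][y0:y0+110,x0:x0+110,::-1],None,fx=5.4,fy=5.4,interpolation=cv2.INTER_CUBIC))
E
```

```text
clock: 8.7
tcp_pos: [0.5836, 0.0005, 0.2086]
orientation: [0.002, 0.676, 0.737, 0.002]
wrist_force: [0.6, 1.1, -2.2]
finger_gap: 0.0112
grip_force: 49.7
0.67 [222, 57, 297, 155]
origin 210 45
```

View pics/w4c.png

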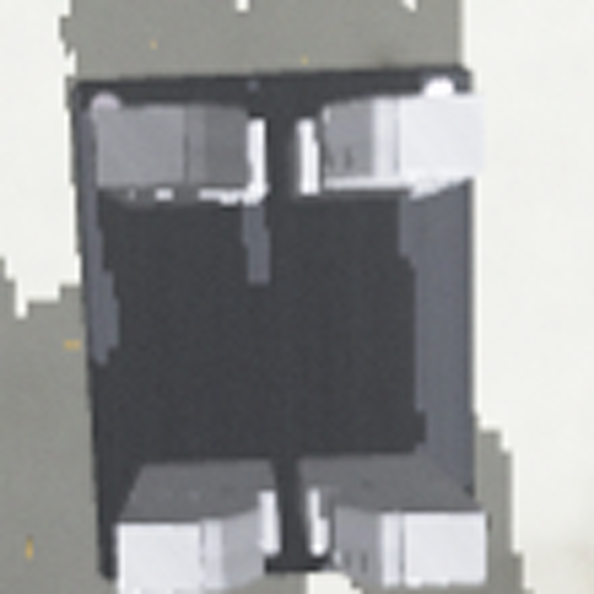

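```bash
cat > gfit.py <<'E'
from h import *
from scipy.optimize import least_squares
def gfit(p,obj,pix,x0=(.587,.0575,.09)):
    obj=np.array(obj);pix=np.array(pix)
    def P(q): c,s=np.cos(q[2]),np.sin(q[2]); return np.c_[q[0]+c*obj[:,0]-s*obj[:,1],q[1]+s*obj[:,0]+c*obj[:,1],obj[:,2]]
    r=least_squares(lambda q:(proj(p,P(q))-pix).ravel(),x0,x_scale=[.01,.01,.1],loss='soft_l1')
    return r.x,(proj(p,P(r.x))-pix)
E
python3 - <<'E'
from gfit import *
p=shot('wrist')
Z=.092
F=[((-.026,.0325,Z),(97,107)),((-.026,.0225,Z),(97,186)),((.026,.0325,Z),(485,93)),((.026,.0225,Z),(485,172)),((-.011,.0325,Z),(185,107)),((.011,.0325,Z),(400,97)),
((-.026,-.0225,Z),(117,523)),((-.026,-.0325,Z),(119,592)),((.026,-.0225,Z),(487,513)),((.026,-.0325,Z),(487,583)),((-.011,-.0225,Z),(203,523)),((.011,-.0225,Z),(400,514)),
((-.035,.044,.01),(75,85)),((.035,.044,.01),(470,68)),((-.035,-.044,.01),(103,577))]
q,e=gfit(p,[a for a,b in F],[(b[0]/5.4-.5+210,b[1]/5.4-.5+45) for a,b in F])
print(q);print(np.round(e,1).tolist())
E
python3 d.py .587 .0575 .2 .06
```

```text
[0.58668908 0.06106809 0.12053884]
[[-0.7, 0.2], [0.1, 0.3], [0.4, 0.1], [0.4, 0.2], [4.1, -0.6], [-4.9, 0.1], [-0.2, 0.3], [0.1, 0.6], [-0.0, -0.3], [-0.0, -0.1], [3.7, -0.4], [-3.7, 0.2], [-0.6, -1.1], [1.1, -0.7], [-0.5, 1.2]]
row [0.0564 0.0091 0.0076 0.0043 0.0008 0.0258] dist 0.058 world d [ 0.0043  0.0569 -0.0076] F [ 0.6 -0.  -2.8] t 8.85 j6 1.35
```

Scaled: 0.059 m / 0.8 = 0.0738, 0.03 m / 0.8 = 0.0375, -0.03 rad / 3.1416 = -0.0095.

```bash
python3 d.py .5868 .0601 .2 .1205; echo '{"segments": [[0.0375, 0, 0, 0, 0, -0.0095], [0.0738, 0.0125, 0, 0, 0, -0.0095], [0.0738, 0.0125, 0, 0, 0, -0.0095], [0.0738, 0.0125, 0, 0, 0, -0.0095]]}' > next.json && python3 -m creep next.json; python3 d.py .5868 .0601 .150 .1205
```

```text
row [ 0.059   0.0091  0.0076  0.0043  0.0009 -0.0347] dist 0.06 world d [ 0.0041  0.0595 -0.0076] F [ 0.6 -0.  -2.8] t 8.85 j6 1.35
clock: 9.35
tcp_pos: [0.5864, 0.0603, 0.206]
orientation: [0.001, 0.665, 0.747, 0.0]
wrist_force: [-0.4, -0.7, -1.6]
finger_gap: 0.0109
grip_force: 49.8
row [-0.0002  0.0003  0.056   0.0011  0.0005 -0.0043] dist 0.056 world d [ 0.0004 -0.0002 -0.056 ] F [-0.4 -0.7 -1.6] t 9.35 j6 1.42
```

Scaled: 0.09 m / 0.8 = 0.1125, 0.085 m / 0.8 = 0.1063.

```bash
echo '{"segments": [[0, 0, 0.0375, 0, 0, 0], [0, 0, 0.07, 0, 0, 0], [0, 0, 0.0813, 0, 0, 0], [0, 0, 0.09, 0, 0, 0], [0, 0, 0.1, 0, 0, 0], [0, 0, 0.1063, 0, 0, 0], [0, 0, 0.1125, 0, 0, 0], [0, 0, 0.1125, 0, 0, 0]]}' > next.json && python3 -m creep next.json; python3 d.py .5868 .0601 .091 .1205; python3 - <<'E'
from h import *
for c,n in [('side','s5.png')]:
    p=shot(c); b=[205,175]
    cv2.imwrite('pics/'+n,cv2.resize(p['image'][170:250,195:285,::-1],None,fx=7,fy=7,interpolation=cv2.INTER_CUBIC))
E
```

```text
clock: 10.35
tcp_pos: [0.5858, 0.0606, 0.115]
orientation: [-0.0, 0.665, 0.747, -0.0]
wrist_force: [0.5, 0.2, -1.3]
finger_gap: 0.0111
grip_force: 49.7
row [-0.0006  0.0009  0.024  -0.0005 -0.0002 -0.0044] dist 0.024 world d [ 0.001  -0.0005 -0.024 ] F [ 0.5  0.2 -1.3] t 10.35 j6 1.42
```

View pics/s5.png

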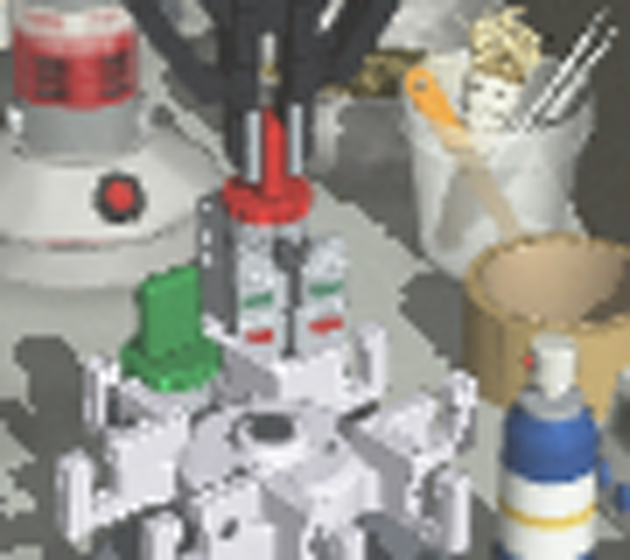

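Scaled: 0.024 m / 0.8 = 0.03, 0.0008 m / 0.8 = 0.001.

```bash
echo '{"segments": [[0, 0.001, 0.0075, 0, 0, 0], [0, 0.001, 0.015, 0, 0, 0], [0, 0.001, 0.0225, 0, 0, 0], [0, 0.001, 0.0275, 0, 0, 0], [0, 0.001, 0.03, 0, 0, 0], [0, 0.001, 0.03, 0, 0, 0]]}' > next.json && python3 -m creep next.json; python3 d.py .5868 .0601 .091 .1205
```

```text
clock: 11.15
tcp_pos: [0.587, 0.0606, 0.0916]
orientation: [0.0, 0.665, 0.747, 0.0]
wrist_force: [0.8, 0.2, 0.2]
finger_gap: 0.011
grip_force: 50.0
row [-0.0005 -0.0002  0.0006  0.0005  0.     -0.0043] dist 0.001 world d [-0.0002 -0.0005 -0.0006] F [0.8 0.2 0.2] t 11.15 j6 1.42
```

Scaled: 0.004 m / 0.8 = 0.005, 0.002 m / 0.8 = 0.0025.

```bash
echo '{"segments": [[0, 0, 0.0025, 0, 0, 0], [0, 0, 0.005, 0, 0, 0], [0, 0, 0.005, 0, 0, 0], [0, 0, 0.005, 0, 0, 0]]}' > next.json && python3 -m creep next.json; python3 d.py .5868 .0601 .091 .1205
```

```text
clock: 11.65
tcp_pos: [0.5875, 0.0606, 0.0908]
orientation: [0.001, 0.665, 0.747, 0.001]
wrist_force: [-6.0, 0.4, 17.9]
finger_gap: 0.0111
grip_force: 52.9
row [-0.0004 -0.0007 -0.0002  0.0032  0.0006 -0.0042] dist 0.001 world d [-0.0007 -0.0005  0.0002] F [-6.   0.4 17.9] t 11.65 j6 1.42
```

Scaled: -0.2 m / 0.8 = -0.25, -0.15 m / 0.8 = -0.1875.

```bash
echo '{"segments": [[0, 0, 0, 0, 0, 0], [0, 0, 0, 0, 0, 0], [0, 0, -0.0125, 0, 0, 0], [0, 0, -0.0313, 0, 0, 0], [0, 0, -0.0625, 0, 0, 0], [0, 0, -0.125, 0, 0, 0], [0, 0, -0.1875, 0, 0, 0], [0, 0, -0.25, 0, 0, 0]]}' > next.json && python3 -m creep next.json; python3 d.py .5868 .0601 .290 .1205
```

```text
clock: 12.65
tcp_pos: [0.5867, 0.0606, 0.2893]
orientation: [0.0, 0.665, 0.747, 0.0]
wrist_force: [2.0, -0.3, -1.8]
finger_gap: 0.0112
grip_force: 49.7
row [-0.0005  0.0001 -0.0007  0.0003 -0.0001 -0.0046] dist 0.001 world d [ 0.0001 -0.0005  0.0007] F [ 2.  -0.3 -1.8] t 12.65 j6 1.42
```

```bash
python3 d.py .583 -.3335 .27 -.03
```

```text
row [-3.910e-01 -4.920e-02  1.930e-02  3.000e-04 -1.000e-04  1.459e-01] dist 0.395 world d [-0.0037 -0.3941 -0.0193] F [ 2.  -0.3 -1.8] t 12.65 j6 1.42
```

Scaled: -0.391 m / 0.8 = -0.4888, -0.38 m / 0.8 = -0.475, 0.15 rad / 3.1416 = 0.0477.

```bash
echo '{"segments": [[-0.05, -0.0063, 0, 0, 0, 0], [-0.125, -0.015, 0, 0, 0, 0.0159], [-0.2, -0.025, 0, 0, 0, 0.0318], [-0.275, -0.035, 0, 0, 0, 0.0477], [-0.35, -0.0438, 0, 0, 0, 0.0477], [-0.425, -0.0538, 0.0125, 0, 0, 0.0477], [-0.475, -0.06, 0.025, 0, 0, 0.0477], [-0.4888, -0.0613, 0.025, 0, 0, 0.0477]]}' > next.json && python3 -m creep next.json; echo '{"segments": [[0, 0, 0.0625, 0, 0, 0], [0, 0, 0.125, 0, 0, 0], [0, 0, 0.1625, 0, 0, 0], [0, 0, 0.1625, 0, 0, 0]]}' > next.json && python3 -m creep next.json | head -2; python3 d.py .583 -.3335 .0815 -.03
```

```text
clock: 13.65
tcp_pos: [0.5824, -0.3362, 0.2656]
orientation: [-0.001, 0.72, 0.694, -0.0]
wrist_force: [1.3, 1.3, -1.3]
finger_gap: 0.0112
grip_force: 49.6
clock: 14.15
tcp_pos: [0.582, -0.3313, 0.1348]
row [-0.0024  0.0014  0.0533 -0.0048 -0.0038 -0.003 ] dist 0.053 world d [ 0.001  -0.0022 -0.0533] F [ 0.2  0.5 -1.6] t 14.15 j6 0.97
```

Scaled: 0.054 m / 0.8 = 0.0675, 0.051 m / 0.8 = 0.0638.

```bash
echo '{"segments": [[0, 0, 0.025, 0, 0, 0], [0, 0, 0.05, 0, 0, 0], [0, 0, 0.06, 0, 0, 0], [0, 0, 0.0638, 0, 0, 0], [0, 0, 0.0675, 0, 0, 0], [0, 0, 0.0675, 0, 0, 0]]}' > next.json && python3 -m creep next.json;  python3 d.py .583 -.3335 .0815 -.03
```

```text
clock: 14.9
tcp_pos: [0.5837, -0.3336, 0.0839]
orientation: [0.0, 0.719, 0.695, 0.0]
wrist_force: [-0.6, 0.4, -1.8]
finger_gap: 0.0118
grip_force: 49.5
row [ 0.0001 -0.0007  0.0024  0.0007  0.0003 -0.004 ] dist 0.003 world d [-0.0007  0.0001 -0.0024] F [-0.6  0.4 -1.8] t 14.9 j6 0.97
```

```bash
echo '{"segments": [[0, 0, 0.0013, 0, 0, 0], [0, 0, 0.0025, 0, 0, 0], [0, 0, 0.0038, 0, 0, 0], [0, 0, 0.0038, 0, 0, 0]]}' > next.json && python3 -m creep next.json
```

```text
clock: 15.4
tcp_pos: [0.5837, -0.3338, 0.0826]
orientation: [0.001, 0.719, 0.695, 0.0]
wrist_force: [-3.3, 1.7, 8.5]
finger_gap: 0.0112
grip_force: 51.2
```

Scaled: -0.18 m / 0.8 = -0.225, -0.14 m / 0.8 = -0.175.

```bash
echo '{"segments": [[0, 0, 0, 0, 0, 0], [0, 0, 0, 0, 0, 0], [0, 0, 0, 0, 0, 0], [0, 0, 0, 0, 0, 0], [0, 0, -0.0375, 0, 0, 0], [0, 0, -0.1, 0, 0, 0], [0, 0, -0.175, 0, 0, 0], [0, 0, -0.225, 0, 0, 0]]}' > next.json && python3 -m creep next.json 0.05; python3 - <<'E'
from fit import *
p=shot('wrist','w6.png')
print(fitb(p,'red',(.583,-.3335,-.03),.006))
t=shot('top'); print('green',fitb(t,'green',(.5235,-.0537,2.078)), 'gauge',nets.outline_of('gauge',t)[0]['box'])
cv2.imwrite('pics/w6c.png',p['image'][:,:,::-1])
E
python3 d.py .5235 -.0537 .25 2.078
```

```text
clock: 16.4
tcp_pos: [0.5839, -0.3338, 0.2636]
orientation: [0.002, 0.719, 0.695, 0.0]
wrist_force: [-0.4, -0.3, 0.7]
finger_gap: 0.0501
grip_force: 0.0
(array([ 0.58409209, -0.33212797,  0.01980534]), np.float64(88.1838216070742), np.float32(1368.0))
green (array([ 0.52203711, -0.05465551,  2.50405212]), np.float64(109.72848904267589), np.float32(72.0)) gauge [193.6, 196.5, 224.4, 217.6]
row [ 2.784e-01 -7.070e-02  1.220e-02 -5.000e-04  7.200e-03 -2.112e+00] dist 0.288 world d [-0.0611  0.2806 -0.0135] F [ 0.2  0.5 -0.8] t 16.55 j6 0.97
```

View pics/w6c.png

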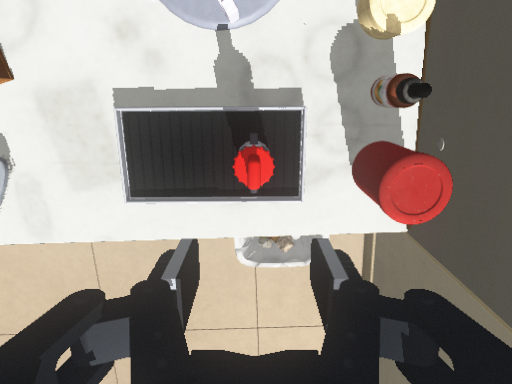

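```bash
python3 d.py .5236 -.0537 .22 -1.064
```

```text
row [ 2.785e-01 -7.070e-02  4.220e-02  6.200e-03  4.000e-04  1.030e+00] dist 0.29 world d [-0.061   0.2806 -0.0435] F [ 0.2  0.5 -0.8] t 16.55 j6 0.97
```

The manual's scale: shifts go in shares of 80 cm and turns go in shares of pi rad. Converting my numbers, 0.278 m / 0.8 = 0.3475, 0.23 m / 0.8 = 0.2875, 1.03 rad / 3.1416 = 0.3279.

```bash
echo '{"segments": [[0.0625, -0.0125, 0, 0, 0, 0.0573], [0.1375, -0.025, 0, 0, 0, 0.1146], [0.2125, -0.05, 0, 0, 0, 0.1719], [0.2875, -0.075, 0.0125, 0, 0, 0.2292], [0.3475, -0.0875, 0.0375, 0, 0, 0.2801], [0.3475, -0.0875, 0.0525, 0, 0, 0.3279], [0.3475, -0.0875, 0.0525, 0, 0, 0.3279], [0.3475, -0.0875, 0.0525, 0, 0, 0.3279]]}' > next.json && python3 -m creep next.json; python3 - <<'E'
from fit import *
p=shot('wrist')
print(fitb(p,'green',(.5236,-.0537,2.078)))
E
python3 d.py .5236 -.0537 .106 -1.064
```

```text
clock: 17.55
tcp_pos: [0.5228, -0.0536, 0.218]
orientation: [-0.0, 0.968, 0.252, -0.0]
wrist_force: [-0.1, 0.1, -0.2]
finger_gap: 0.0501
grip_force: 0.0
(array([ 0.52340734, -0.05332287,  2.12834064]), np.float64(581.4216532103037), np.float32(1658.0))
row [ 5.000e-04  1.000e-04  1.123e-01 -1.000e-04 -0.000e+00  9.000e-04] dist 0.112 world d [ 0.0005  0.0002 -0.1123] F [-0.4  0.3 -0.7] t 17.6 j6 2.38
```

Scaled: 0.112 m / 0.8 = 0.14, 0.1 m / 0.8 = 0.125.

```bash
echo '{"segments": [[0, 0, 0.05, 0, 0, 0], [0, 0, 0.1, 0, 0, 0], [0, 0, 0.125, 0, 0, 0], [0.0006, 0, 0.14, 0, 0, 0], [0.0006, 0, 0.14, 0, 0, 0], [0.0006, 0, 0.14, 0, 0, 0]]}' > next.json && python3 -m creep next.json ; python3 d.py .5236 -.0537 .106 -1.064
```

```text
clock: 18.35
tcp_pos: [0.5242, -0.0534, 0.1074]
orientation: [0.0, 0.968, 0.251, 0.001]
wrist_force: [-0.1, 0.7, 0.3]
finger_gap: 0.0504
grip_force: 0.0
row [-0.0007 -0.      0.0014  0.0012 -0.0014 -0.    ] dist 0.002 world d [-0.0006 -0.0003 -0.0014] F [-0.1  0.7  0.3] t 18.35 j6 2.38
```

```bash
echo '{"segments": [[0, 0, 0, 0, 0, 0], [0, 0, 0, 0, 0, 0], [0, 0, 0, 0, 0, 0], [0, 0, 0, 0, 0, 0], [0, 0, 0, 0, 0, 0], [0, 0, 0, 0, 0, 0]]}' > next.json && python3 -m creep next.json 0 50; python3 d.py .5236 -.0537 .106 -1.064
```

```text
clock: 19.1
tcp_pos: [0.5239, -0.0531, 0.107]
orientation: [0.0, 0.968, 0.251, 0.001]
wrist_force: [-0.5, -0.7, 5.8]
finger_gap: 0.0112
grip_force: 51.3
row [-0.0006  0.0004  0.001   0.001  -0.0011  0.0001] dist 0.001 world d [-0.0003 -0.0006 -0.001 ] F [-0.5 -0.7  5.8] t 19.1 j6 2.38
```

Scaled: -0.014 m / 0.8 = -0.0175, -0.01 m / 0.8 = -0.0125.

```bash
echo '{"segments": [[0, 0, -0.0025, 0, 0, 0], [0, 0, -0.0075, 0, 0, 0], [0, 0, -0.0125, 0, 0, 0], [0, 0, -0.0175, 0, 0, 0]]}' > next.json && python3 -m creep next.json
```

```text
clock: 19.6
tcp_pos: [0.5232, -0.0529, 0.1204]
orientation: [-0.0, 0.968, 0.251, -0.0]
wrist_force: [-0.4, -0.2, -1.4]
finger_gap: 0.011
grip_force: 50.3
```

Scaled: -0.09 m / 0.8 = -0.1125, -0.045 m / 0.8 = -0.0563.

```bash
echo '{"segments": [[0, 0, -0.0125, 0, 0, 0], [0, 0, -0.025, 0, 0, 0], [0, 0, -0.0563, 0, 0, 0], [0, 0, -0.1125, 0, 0, 0], [0, 0, -0.1125, 0, 0, 0], [0, 0, -0.1125, 0, 0, 0]]}' > next.json && python3 -m creep next.json | head -2; python3 d.py .583 .0 .209 .1205
```

```text
clock: 20.35
tcp_pos: [0.5232, -0.0529, 0.2103]
row [ 7.7900e-02 -1.7300e-02  1.4000e-03  3.0000e-04 -2.0000e-04 -1.1845e+00] dist 0.08 world d [ 0.0598  0.0529 -0.0013] F [-0.1 -0.3 -2.3] t 20.35 j6 2.38
```

Scaled: 0.078 m / 0.8 = 0.0975, 0.06 m / 0.8 = 0.075, -1.185 rad / 3.1416 = -0.3772.

```bash
echo '{"segments": [[0.025, -0.005, 0, 0, 0, -0.0573], [0.05, -0.01, 0, 0, 0, -0.1146], [0.075, -0.015, 0, 0, 0, -0.1719], [0.0975, -0.0213, 0, 0, 0, -0.2292], [0.0975, -0.0213, 0, 0, 0, -0.2865], [0.0975, -0.0213, 0, 0, 0, -0.3438], [0.0975, -0.0213, 0, 0, 0, -0.3772], [0.0975, -0.0213, 0, 0, 0, -0.3772]]}' > next.json && python3 -m creep next.json; python3 - <<'E'
from h import *
p=shot('wrist','w7.png')
q=nets.outline_of('gauge',p)[0];b=[int(v) for v in q['box']];print(q['confidence'],b)
x0,y0=b[0]-12,max(b[1]-12,0);print('origin',x0,y0)
cv2.imwrite('pics/w7c.png',cv2.resize(p['image'][y0:y0+110,x0:x0+110,::-1],None,fx=5.4,fy=5.4,interpolation=cv2.INTER_CUBIC))
E
```

```text
clock: 21.35
tcp_pos: [0.5823, -0.0001, 0.2087]
orientation: [-0.001, 0.663, 0.748, -0.001]
wrist_force: [-0.4, -0.0, -2.9]
finger_gap: 0.011
grip_force: 50.3Traceback (most recent call last):
  File "<stdin>", line 3, in <module>
IndexError: list index out of range
```

```bash
python3 - <<'E'
from h import *
p=shot('wrist','w8.png')
for n in('gauge','gauge_step'):
  try: print(n,[(q['confidence'],q['box']) for q in nets.outline_of(n,p)])
  except Exception as e: print(e)
p=shot('top'); print([(q['confidence'],q['box']) for q in nets.outline_of('gauge',p)])
a=cv2.imread('pics/w8.png'); cv2.imwrite('pics/w8c.png',cv2.resize(a[30:170,190:330],None,fx=4,fy=4,interpolation=cv2.INTER_CUBIC))
E
```

```text
gauge [(0.68, [257.7, 18.6, 346.3, 122.2])]
gauge_step [(0.98, [253.3, 15.1, 346.9, 125.8])]
[(0.29, [244.4, 174.6, 301.9, 250.3])]
```

View pics/w8c.png

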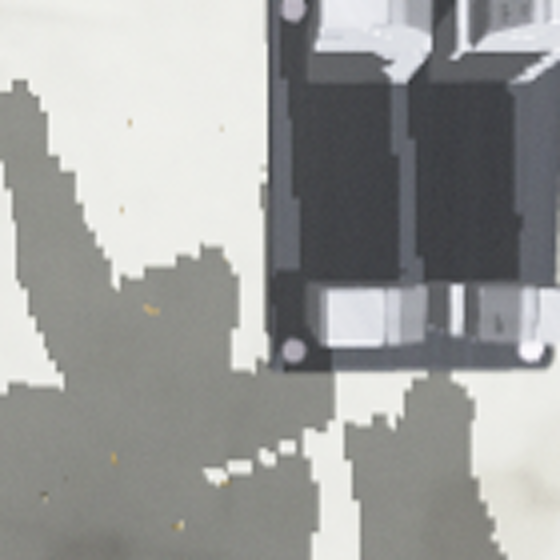

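Scaled: 0.036 m / 0.8 = 0.045, 0.03 m / 0.8 = 0.0375.

```bash
echo '{"segments": [[0.025, 0.025, 0, 0, 0, 0], [0.0375, 0.045, 0, 0, 0, 0], [0.0375, 0.045, 0, 0, 0, 0], [0.0375, 0.045, 0, 0, 0, 0], [0.0375, 0.045, 0, 0, 0, 0]]}' > next.json && python3 -m creep next.json; python3 - <<'E'
from h import *
p=shot('wrist','w9.png')
b=[int(v) for v in nets.outline_of('gauge_step',p)[0]['box']];print(b)
x0,y0=b[0]-8,max(b[1]-8,0);print('origin',x0,y0)
cv2.imwrite('pics/w9c.png',cv2.resize(p['image'][y0:y0+116,x0:x0+116,::-1],None,fx=5,fy=5,interpolation=cv2.INTER_CUBIC))
E
```

```text
clock: 22.32
tcp_pos: [0.6149, 0.0334, 0.2104]
orientation: [-0.0, 0.663, 0.748, -0.0]
wrist_force: [0.3, 0.3, -1.8]
finger_gap: 0.0114
grip_force: 50.3
[216, 56, 292, 159]
origin 208 48
```

View pics/w9c.png

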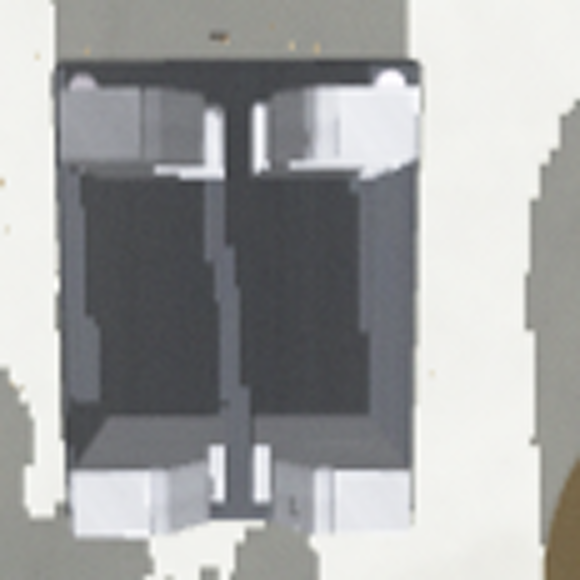

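```bash
python3 - <<'E'
from gfit import *
p=shot('wrist')
Z=.092
F=[((-.026,.0325,Z),(62,88)),((-.026,.0225,Z),(62,165)),((.026,.0325,Z),(418,86)),((.026,.0225,Z),(416,162)),
((-.026,-.0225,Z),(71,472)),((-.026,-.0325,Z),(75,537)),((.026,-.0225,Z),(412,468)),((.026,-.0325,Z),(412,530)),
((-.035,.044,.01),(54,63)),((.035,.044,.01),(420,62))]
q,e=gfit(p,[a for a,b in F],[(b[0]/5-.5+208,b[1]/5-.5+48) for a,b in F],(.62,.095,.12))
print(q);print(np.round(e,1).tolist())
x,y,a=q
import subprocess
print(subprocess.run(f'python3 d.py {x:.4f} {y-.0005:.4f} .206 {a:.4f}',shell=True,capture_output=True,text=True).stdout)
E
```

```text
[0.60966006 0.09207724 0.12930137]
[[-0.7, 0.5], [-0.2, -0.4], [0.3, 0.2], [0.4, -0.5], [0.2, 0.1], [-0.1, 0.1], [0.1, 0.2], [-0.2, 0.8], [-0.5, -0.3], [0.6, -0.8]]
row [ 0.0584  0.0016  0.0045  0.0001 -0.     -0.0089] dist 0.059 world d [-0.0054  0.0581 -0.0045] F [ 0.3  0.1 -1.4] t 22.48 j6 1.37
```

Scaled: 0.0585 m / 0.8 = 0.0731, 0.03 m / 0.8 = 0.0375, -0.009 rad / 3.1416 = -0.0029.

```bash
echo '{"segments": [[0.0375, 0.0013, 0, 0, 0, -0.0029], [0.0731, 0.002, 0.005, 0, 0, -0.0029], [0.0731, 0.002, 0.005, 0, 0, -0.0029], [0.0731, 0.002, 0.005, 0, 0, -0.0029], [0.0731, 0.002, 0.005, 0, 0, -0.0029]]}' > next.json && python3 -m creep next.json; python3 d.py .6097 .0918 .115 .1293
```

```text
clock: 23.1
tcp_pos: [0.6101, 0.0913, 0.2065]
orientation: [0.0, 0.66, 0.751, 0.0]
wrist_force: [0.2, 0.6, -1.8]
finger_gap: 0.0113
grip_force: 50.3
row [ 0.0006 -0.0004  0.0915  0.0003  0.0002 -0.0003] dist 0.092 world d [-0.0004  0.0005 -0.0915] F [ 0.2  0.6 -1.8] t 23.1 j6 1.46
```

Scaled: 0.09 m / 0.8 = 0.1125, 0.085 m / 0.8 = 0.1063.

```bash
echo '{"segments": [[0.0006, 0, 0.0375, 0, 0, 0], [0.0006, 0, 0.07, 0, 0, 0], [0.0006, 0, 0.0813, 0, 0, 0], [0.0006, 0, 0.09, 0, 0, 0], [0.0006, 0, 0.1, 0, 0, 0], [0.0006, 0, 0.1063, 0, 0, 0], [0.0006, 0, 0.1125, 0, 0, 0], [0.0006, 0, 0.1125, 0, 0, 0]]}' > next.json && python3 -m creep next.json; python3 d.py .6097 .0918 .091 .1293; python3 - <<'E'
from h import *
p=shot('side'); u=proj(p,[[.61,.09,.1]])[0].astype(int); print(u)
cv2.imwrite('pics/s10.png',cv2.resize(p['image'][u[1]-40:u[1]+40,u[0]-40:u[0]+40,::-1],None,fx=7,fy=7,interpolation=cv2.INTER_CUBIC))
E
```

```text
clock: 24.1
tcp_pos: [0.6096, 0.0927, 0.116]
orientation: [-0.0, 0.66, 0.752, -0.0]
wrist_force: [0.6, 0.3, -2.0]
finger_gap: 0.0114
grip_force: 50.2
row [-0.0009 -0.      0.025  -0.0005 -0.0001  0.0008] dist 0.025 world d [ 0.0001 -0.0009 -0.025 ] F [ 0.6  0.3 -2. ] t 24.1 j6 1.46
[237 193]
```

View pics/s10.png

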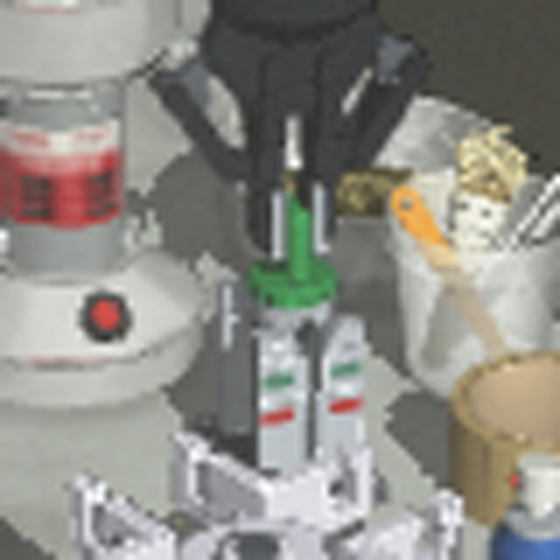

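Pins are centred in the slot above the go gap (pin at about 305,320 in the crop); continue down and press.

Scaled: 0.029 m / 0.8 = 0.0363, 0.027 m / 0.8 = 0.0338.

```bash
echo '{"segments": [[-0.0006, 0, 0.0075, 0, 0, 0], [-0.0006, 0, 0.015, 0, 0, 0], [-0.0006, 0, 0.0225, 0, 0, 0], [-0.0006, 0, 0.0288, 0, 0, 0], [-0.0006, 0, 0.0313, 0, 0, 0], [-0.0006, 0, 0.0338, 0, 0, 0], [-0.0006, 0, 0.0363, 0, 0, 0], [-0.0006, 0, 0.0363, 0, 0, 0]]}' > next.json && python3 -m creep next.json; echo '{"segments": [[0, 0, 0, 0, 0, 0], [0, 0, 0, 0, 0, 0], [0, 0, 0, 0, 0, 0]]}' > next.json && python3 -m creep next.json
```

```text
clock: 25.15
tcp_pos: [0.61, 0.0922, 0.0923]
orientation: [0.001, 0.66, 0.752, 0.001]
wrist_force: [-12.3, -0.3, 28.2]
finger_gap: 0.011
grip_force: 54.8
clock: 25.52
tcp_pos: [0.61, 0.0922, 0.0923]
orientation: [0.001, 0.66, 0.752, 0.001]
wrist_force: [-11.8, -1.7, 27.6]
finger_gap: 0.0112
grip_force: 54.8
```

Scaled: -0.2 m / 0.8 = -0.25, -0.15 m / 0.8 = -0.1875.

```bash
echo '{"segments": [[0, 0, -0.005, 0, 0, 0], [0, 0, -0.015, 0, 0, 0], [0, 0, -0.0313, 0, 0, 0], [0, 0, -0.0625, 0, 0, 0], [0, 0, -0.125, 0, 0, 0], [0, 0, -0.1875, 0, 0, 0], [0, 0, -0.25, 0, 0, 0], [0, 0, -0.25, 0, 0, 0]]}' > next.json && python3 -m creep next.json; python3 d.py .483 -.3315 .26 -.03
```

```text
clock: 26.52
tcp_pos: [0.6126, 0.0922, 0.293]
orientation: [0.004, 0.66, 0.752, 0.004]
wrist_force: [-0.1, 0.4, -2.5]
finger_gap: 0.0111
grip_force: 50.3
row [-4.033e-01 -1.838e-01  3.150e-02  1.030e-02  1.000e-04  1.600e-01] dist 0.444 world d [-0.1296 -0.4237 -0.033 ] F [-0.1  0.4 -2.5] t 26.52 j6 1.46
```

Scaled: -0.4 m / 0.8 = -0.5, -0.37 m / 0.8 = -0.4625, 0.16 rad / 3.1416 = 0.0509.

```bash
echo '{"segments": [[-0.05, -0.0225, 0, 0, 0, 0], [-0.125, -0.0563, 0, 0, 0, 0.0159], [-0.1938, -0.0875, 0, 0, 0, 0.0318], [-0.2625, -0.1188, 0, 0, 0, 0.0509], [-0.3313, -0.15, 0, 0, 0, 0.0509], [-0.4, -0.1813, 0, 0, 0, 0.0509], [-0.4625, -0.21, 0.025, 0, 0, 0.0509], [-0.5, -0.23, 0.0375, 0, 0, 0.0509]]}' > next.json && python3 -m creep next.json; echo '{"segments": [[0, 0, 0.05, 0, 0, 0], [0, 0, 0.1, 0, 0, 0], [0, 0, 0.15, 0, 0, 0], [0, 0, 0.15, 0, 0, 0], [0, 0, 0.15, 0, 0, 0]]}' > next.json && python3 -m creep next.json | head -3; python3 d.py .483 -.3315 .083 -.03
```

```text
clock: 27.52
tcp_pos: [0.4779, -0.3306, 0.255]
orientation: [-0.001, 0.718, 0.696, -0.0]
wrist_force: [0.0, -0.1, -1.5]
finger_gap: 0.0113
grip_force: 50.3
clock: 28.15
tcp_pos: [0.4798, -0.3287, 0.1382]
orientation: [0.0, 0.718, 0.696, 0.0]
row [-0.0027  0.0033  0.0552  0.0007  0.0004  0.0001] dist 0.055 world d [ 0.0032 -0.0028 -0.0552] F [ 0.4 -0.  -1.4] t 28.15 j6 0.86
```

Scaled: 0.0565 m / 0.8 = 0.0706, 0.003 m / 0.8 = 0.0038.

```bash
echo '{"segments": [[-0.0031, 0.0038, 0.025, 0, 0, 0], [-0.0031, 0.0038, 0.05, 0, 0, 0], [-0.0031, 0.0038, 0.06, 0, 0, 0], [-0.0031, 0.0038, 0.065, 0, 0, 0], [-0.0031, 0.0038, 0.0675, 0, 0, 0], [-0.0031, 0.0038, 0.0694, 0, 0, 0], [-0.0031, 0.0038, 0.0706, 0, 0, 0], [-0.0031, 0.0038, 0.0706, 0, 0, 0]]}' > next.json && python3 -m creep next.json; python3 d.py .483 -.3315 .083 -.03
```

```text
clock: 29.15
tcp_pos: [0.483, -0.3315, 0.0832]
orientation: [0.001, 0.718, 0.696, 0.0]
wrist_force: [-1.3, 2.4, 8.3]
finger_gap: 0.0113
grip_force: 51.9
row [-0.     -0.      0.0002  0.0023  0.0018  0.0002] dist 0.0 world d [-0.     -0.     -0.0002] F [-1.3  2.4  8.3] t 29.15 j6 0.86
```

Contact on the mat. Release, lift, check.

Scaled: -0.18 m / 0.8 = -0.225, -0.14 m / 0.8 = -0.175.

```bash
echo '{"segments": [[0, 0, 0, 0, 0, 0], [0, 0, 0, 0, 0, 0], [0, 0, 0, 0, 0, 0], [0, 0, 0, 0, 0, 0], [0, 0, -0.0375, 0, 0, 0], [0, 0, -0.1, 0, 0, 0], [0, 0, -0.175, 0, 0, 0], [0, 0, -0.225, 0, 0, 0]]}' > next.json && python3 -m creep next.json 0.05 | head -2; python3 - <<'E'
from fit import *
p=shot('wrist','w11.png')
print(fitb(p,'green',(.483,-.3315,-.03),.006),fitb(p,'red',(.584,-.332,-.03),.006))
E
python3 d.py .62 -.13 .25 .486
```

```text
clock: 30.15
tcp_pos: [0.4827, -0.3313, 0.2638]
(array([ 0.48385914, -0.33194021,  0.08959765]), np.float64(129.62111495578623), np.float32(1298.0)) (array([ 0.58427931, -0.33178129, -0.19574417]), np.float64(125.10237600922721), np.float32(1447.0))
row [ 0.2066  0.1298  0.0186  0.0058  0.0083 -0.516 ] dist 0.245 world d [ 0.136   0.2025 -0.0189] F [ 1.  -0.7  3.7] t 30.2 j6 0.86
```

View pics/w11.png

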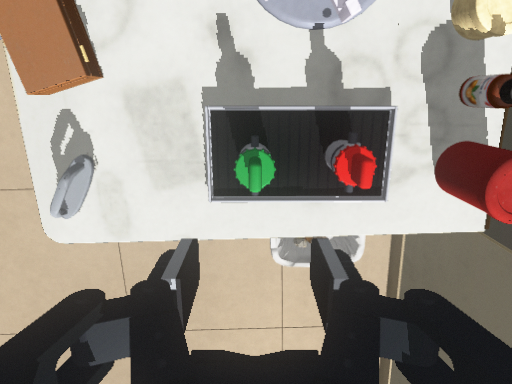

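```bash
python3 d.py .6633 -.142 .19 -.03; python3 -c "
from h import *
p=shot('top'); print(atz(p,[(280,145)],.0)); print(atz(p,[(282,178.3)],.137), [(q['confidence'],np.round(q['box'])) for n in ('nozzle','nozzle_top') for q in nets.outline_of(n,p)])"
```

```text
row [ 0.1963  0.1729  0.079   0.0077  0.0065 -0.    ] dist 0.273 world d [ 0.1793  0.1905 -0.0789] F [ 1.  -0.7  3.7] t 30.2 j6 0.86
[[ 0.78635524 -0.14859195  0.        ]]
[[ 0.66023496 -0.14164047  0.137     ]] [(0.6, array([281., 173., 285., 179.]))]
```

Scaled: 0.195 m / 0.8 = 0.2438, 0.172 m / 0.8 = 0.215.

```bash
echo '{"segments": [[0.05, 0.0438, 0, 0, 0, 0], [0.1, 0.0875, 0, 0, 0, 0], [0.15, 0.1325, 0, 0, 0, 0], [0.2, 0.175, 0.025, 0, 0, 0], [0.2438, 0.215, 0.05, 0, 0, 0], [0.2438, 0.215, 0.0938, 0, 0, 0], [0.2438, 0.215, 0.0938, 0, 0, 0], [0.2438, 0.215, 0.0938, 0, 0, 0]]}' > next.json && python3 -m creep next.json 0; python3 d.py .6625 -.142 .139 -.03
```

```text
clock: 31.35
tcp_pos: [0.6595, -0.1415, 0.1858]
orientation: [-0.001, 0.718, 0.696, -0.0]
wrist_force: [-0.0, 0.8, 0.3]
finger_gap: -0.0
grip_force: 0.0
row [-0.0004  0.003   0.0468 -0.0011 -0.0004 -0.0007] dist 0.047 world d [ 0.003  -0.0005 -0.0468] F [-0.   0.8  0.3] t 31.35 j6 1.27
```

Scaled: 0.053 m / 0.8 = 0.0663, 0.051 m / 0.8 = 0.0638.

```bash
echo '{"segments": [[0, 0.0025, 0.0375, 0, 0, 0], [0, 0.0025, 0.055, 0, 0, 0], [0, 0.0025, 0.0588, 0, 0, 0], [0, 0.0025, 0.0613, 0, 0, 0], [0, 0.0025, 0.0638, 0, 0, 0], [0, 0.0025, 0.0663, 0, 0, 0], [0, 0.0025, 0.0663, 0, 0, 0], [0, 0.0025, 0.0663, 0, 0, 0]]}' > next.json && python3 -m creep next.json; python3 d.py .6625 -.142 .131 -.03
```

```text
clock: 32.35
tcp_pos: [0.6625, -0.1416, 0.1335]
orientation: [0.001, 0.718, 0.696, 0.0]
wrist_force: [1.3, -1.7, 4.5]
finger_gap: -0.0
grip_force: 1.8
row [-0.0004 -0.      0.0025  0.0014  0.0007 -0.0002] dist 0.003 world d [-0.     -0.0004 -0.0025] F [ 1.3 -1.7  4.5] t 32.35 j6 1.27
```

Scaled: 0.0045 m / 0.8 = 0.0056, 0.004 m / 0.8 = 0.005.

```bash
echo '{"segments": [[0, 0, 0.0025, 0, 0, 0], [0, 0, 0.005, 0, 0, 0], [0, 0, 0.0056, 0, 0, 0], [0, 0, 0.0056, 0, 0, 0], [0, 0, 0.0056, 0, 0, 0]]}' > next.json && python3 -m creep next.json
```

```text
clock: 32.98
tcp_pos: [0.6626, -0.1416, 0.131]
orientation: [0.001, 0.718, 0.696, 0.001]
wrist_force: [-3.0, -1.7, 14.5]
finger_gap: -0.0003
grip_force: 7.2
```

Scaled: -0.12 m / 0.8 = -0.15, -0.1 m / 0.8 = -0.125.

```bash
echo '{"segments": [[0, 0, 0, 0, 0, 0], [0, 0, -0.0063, 0, 0, 0], [0, 0, -0.025, 0, 0, 0], [0, 0, -0.075, 0, 0, 0], [0, 0, -0.15, 0, 0, 0], [-0.0375, -0.075, -0.15, 0, 0, 0], [-0.0375, -0.125, -0.15, 0, 0, 0], [-0.0375, -0.125, -0.15, 0, 0, 0]]}' > next.json && python3 -m creep next.json; python3 -c "
from h import *
for k in range(3): p=shot('side')
cv2.imwrite('pics/s12.png',cv2.resize(p['image'][170:350,180:340,::-1],None,fx=3.3,fy=3.3,interpolation=cv2.INTER_CUBIC))"
```

```text
clock: 33.98
tcp_pos: [0.5575, -0.1674, 0.2482]
orientation: [-0.002, 0.718, 0.696, -0.0]
wrist_force: [1.1, -0.4, -0.4]
finger_gap: 0.0001
grip_force: 0.0
```

View pics/s12.png

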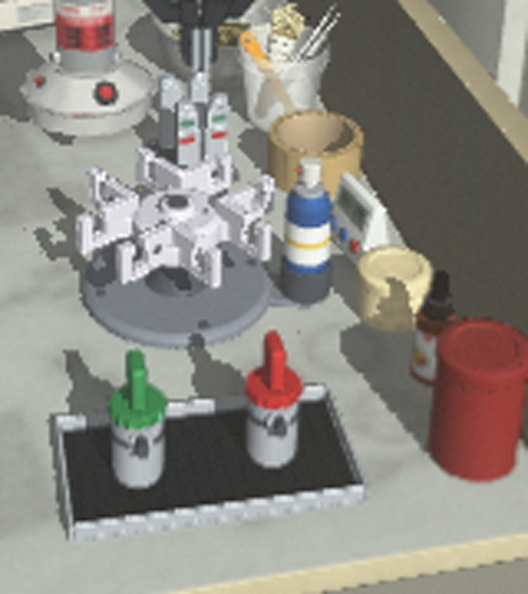

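The side view shows both buckets upright in the tray (green about 138,430; red about 272,410), the nozzle up (310,170), the gauge standing (195,125), and the bystanders in place.

```bash
python3 -c "
from workcell import env
print(env.hand_in())"
```

```text
the job is handed in; nothing more can be done
None
```

The job is handed in, with no verdict returned: red and green (the only buckets present) were each gauged to the no-go step and stand upright in the tray, and the nozzle was pressed fully down and is back up.

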